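# Slide the top spot plate out from under the riser shelf and weigh it

### The job

Weigh the top porcelain spot plate of the stack: without lifting it, slide it forward off the stack and along the narrow tongue until it reaches the red end stop, leaving the two plates below where they lie. Then pick it up and set it down flat and centred on the blue pan of the balance beside the dispenser, without dropping it, and let go. Do not disturb the beaker, the amber bottle or the petri dish.

Things in the scene. Friction and masses are not known exactly. Their poses are not given: they have to be found in the camera images.
- dispenser: Fixed blue metal plate dispenser. Origin: on the worktop below the stack's centre; x to the back, y left, z up (mm, own frame). Well: x -57 to 57, y -34 to 34, floor z 30. Walls left, right, behind reach z 69, 3 above the top plate, so its sides cannot be gripped there. Front sill x -63 to -57, z 52.5: it holds the lower plates; the top plate (underside z 54) slides over it. Slippery.
- tongue_stop (a point): Middle of the inner face of the red end stop (8 high), at the level of the tongue's upper face; axes as the dispenser's, where it lies at (-195, 0, 52.5) mm. The tongue is a level rail 36 wide from the sill to the stop, 1.5 below the top plate's underside. A plate against the stop has its centre 55 behind and 6 above this point and overhangs the tongue 14 each side; clear beside it down to a 10 mm high foot.
- shelf_edge (a point): Middle of the lower front edge of the white riser shelf over the dispenser, at (-55, 0, 226) mm in its frame. The board runs from here 170 back and 110 to each side and covers the stack; below, it is open to the front, so a tool reaches the top plate's face only leaning back to the robot. Posts 12 thick at dispenser x -25 and 105, y -100 and 100; bottles stand on the board.
- plate_top_centre (a point): Centre (half-way up) of the top plate: white glazed porcelain slab 110 (x) x 64 (y) x 12 thick with shallow wells, about 0.2 kg, face at z 66, axes parallel to the dispenser's at the start. Friction about 0.15 on plates and dispenser; fingertips hold more than twice as well: shut and pressed on the face with 8 to 15 N they drag it, best in slow strokes of some 30 mm (they creep under load).
- plate_mid_centre (a point): Centre of the middle plate, alike; must stay in the dispenser (it may shift the 2 mm that it has to the sill).
- plate_low_centre (a point): Centre of the lowest plate, alike; must stay in the dispenser.
- pan (a point): Middle of the upper face of the balance's round blue pan, 132 in diameter, 64 above the worktop, rigid. The balance is a fixed white box 246 (x) x 196 (y), its housing 54 high; it stands to the left or to the right of the dispenser. Axes: z up, x away from its display.
- beaker: Bystander: loose small glass beaker, 70 across, 100 high; origin centre of its underside.
- amber_bottle: Bystander: loose amber bottle with a white cap, 49 across, 96 high; origin centre of its underside.
- petri: Bystander: loose glass petri dish, 95 across, 16 high, lying near the front edge; origin centre of its underside.
Mind the look-alikes: they are no part of the job. What is shaped like the part that bears plate_top_centre but pink is not meant.

How it is judged:
By the outcome, as a careful person would: the job done as asked, in the order asked, and still so for the second after the job is handed in, with the robot touching nothing.
It also fails if it takes over 58 s, if anything falls off the work surface, if the arm or the gripper's body presses on something with over 40 N, if the wrist force passes 120 N, or if a joint passes its speed limit or range.

### The arm

A 6-joint arm with a two-finger parallel gripper is mounted at the origin on a cart in front of the work surface, level with it; the furniture and walls round the work are solid. World frame = base frame: x ahead of the robot, y to its left, z up, the work surface at z = 0. Lengths are in m, angles in rad, forces in N, time in s.
With the tool pointing down it reaches from about 0.225 to 0.725 m from the base axis. Payload 3.1 kg.
Tool frame: the origin (TCP) lies at the very end of the fingers, on their centre line; the grasp point (between the pads) lies 19 mm behind it (grip_point_offset is the distance from the TCP to the grasp point, in m); z points along the fingers, y is the line along which they close (so a half turn about z gives the same grasp; the last joint's range is limited). The gripper opens to 85 mm and grips with 20 to 120 N. Pads are 22 mm wide; open, the fingers measure 114 mm over their backs; the gripper's body (76 mm by 85 mm) begins 54 mm behind the grasp point. The pads swing forward as they close: fully open they stand 13 mm farther back than shut.
Start: joints at [-1.472, 0.048, 0.099, 1.622, 0, 1.443], TCP at [0.118, -0.512, 0.209] pointing down, gripper open.
Joint ranges: [-2.91, 2.91], [-0.99, 1.94], [-1.21, 1.42], [-2.12, 2.29], [-1.49, 1.47], [-3.14, 3.14]. Speed limits (rad/s): [2.79, 2.79, 3.14, 3.14, 3.14, 3.14].

### API

Orientations are given as a unit quaternion [w, x, y, z].
In Python, from station import * gives the robot as it stands.
- The arm moves only by the shell command python3 -m jog 'ROWS'. ROWS is JSON, a list of rows, each a list of 7 numbers: the finger opening in mm, from 0 to 85.4, then the shift along the tool's x, y, z in mm, then the turn, a rotation vector about the tool's x, y, z in rad. In form: [[claw, dx, dy, dz, rx, ry, rz], ...]. A call has 1 to 20 rows; each row shifts and turns the commanded pose from where the row before left it, along the tool's axes as they then stand; what a row does not reach is not made up. A row lasts 1/10 s, in which the tool goes at most 50 mm and 8.59 degrees, less where a joint would pass 70% of its speed; a pose out of reach is approached as far as the arm can. A call is refused whole if a number of a shift passes 50 or a number of a turn 0.15, either way. A call with a gripper value outside its range is refused whole. The fingers move at their own pace and stop on an object; the grip force is fixed at half the most. Time passes only in rows, so rows that do not move let the fingers close. It gives the time, the measured TCP pose, the force, the opening and the grip force at its end, in the units of the state.
- get_obs(): the state, without advancing time (a new reading comes with each control period).
- snapshot(name): name is "scene" or "top"; returns (picture, depth): 400x640x3 uint8, red, green, blue; 400x640 float32, m along the optical axis (not along the pixel's ray), 0 where there is no reading.
- calibration(name): a dict with "mtx" (3x3 intrinsics, pixels), "distortion" ([k1, k2, p1, p2, k3] as OpenCV has them; the pictures are not rectified), "R" (3x3) and "t" (3): a world point X has camera coordinates R X + t. Camera axes: x right, y down, z forward; pixel columns grow to the right and rows downward; lengths in m; the calibration is good to about 2 mm. A picture is of the moment at which its call begins. calibration takes no time and is no camera call.
- close_job(): hands the job in; it is judged then, once.
Trained networks look in the newest picture that a camera, given by its name, has taken for a name from the list of things; names that differ only in an ending like _2 or _b are one class to them, and where a whole thing is asked for, a point or a joint stands for the part that bears it (a point fixed in the world has none). Each returns a list of dicts, best first, with "conf" (0 to 1); they miss things now and then, are a little off and sometimes report something else, mostly with a low value. They report only what shows in the picture. A call takes as long as a camera call. They do not tell look-alikes from the thing itself.
- recognise(name, camera): "position" ([x, y, z] in m, in world coordinates, good to about 4 mm: the middle of the surface that is visible of it).
- place_of(name, camera): "position" ([x, y, z] in m, in world coordinates, good to about 4 mm: a listed point, or the origin of a listed thing).
The state is a dict: "t": time; "q": joint angles; "dq": joint speeds; "joint_torque": joint torques, N m; "tcp_pos": TCP position; "ee_rot": TCP orientation; "force": force on the tool from outside, world axes, zero at the start; "wrist_torque": the same for the moment, N m; "grip_width": finger opening in m; "grip_force": force on a finger pad.
Only numpy, scipy, OpenCV 4.12 (cv2) and the standard library are available. Lean on these libraries where they do the work, as an engineer would, in place of code of your own. Each camera call takes 0.05 s, during which the arm holds its last target. There are 200 camera calls.

## Working session

There is one attempt and no reset: what is moved stays moved. The work goes in short steps, Python scripts to look and compute and a shell command to move; the robot and the scene stay as the last step left them, time stands still between calls to the robot, and variables do not carry over. Pictures are saved under pics/ and viewed, at most 12 in all, crops included, and the job is handed in when it is done.

```bash
mkdir -p pics; ls
python3 - <<'E'
from station import *
import cv2, numpy as np
for c in ["scene","top"]:
    p,d=snapshot(c); cv2.imwrite(f"pics/{c}0.png",p[:,:,::-1]); k=calibration(c); print(c,np.round(k["mtx"],1).tolist(),np.round(-k["R"].T@k["t"],3),np.round(k["R"],2).tolist())
    for n in ["dispenser","tongue_stop","shelf_edge","plate_top_centre","pan","beaker","amber_bottle","petri"]:
        print(n,[(np.round(r["position"],4).tolist(),round(r["conf"],2)) for r in place_of(n,c)][:4])
o=get_obs();print(o)
E
```

```text
pics
scene [[378.6, 0.0, 322.2], [0.0, 378.6, 201.4], [0.0, 0.0, 1.0]] [0.133 0.779 0.761] [[-0.9, -0.44, -0.02], [-0.22, 0.47, -0.85], [0.38, -0.76, -0.52]]
dispenser [([0.7485, 0.2079, 0.0021], 0.22)]
tongue_stop [([0.4757, -0.045, 0.0531], 0.66)]
shelf_edge [([0.6177, -0.0525, 0.2251], 0.58)]
plate_top_centre [([0.4847, -0.2135, 0.0043], 0.94), ([0.6707, -0.0565, 0.0556], 0.75)]
pan [([0.5334, -0.4141, 0.0661], 0.75)]
beaker [([0.7505, 0.2067, -0.0004], 0.82), ([0.5319, -0.4154, 0.0652], 0.43)]
amber_bottle [([0.7151, -0.3126, -0.0005], 0.76)]
petri [([0.3606, 0.0027, -0.0022], 0.59)]
top [[492.0, 0.0, 325.0], [0.0, 492.0, 194.6], [0.0, 0.0, 1.0]] [ 0.047 -0.191  1.539] [[0.22, -0.98, 0.0], [-0.91, -0.2, -0.35], [0.34, 0.07, -0.94]]
dispenser [([0.6654, -0.0544, 0.0016], 0.81)]
tongue_stop [([0.4794, -0.0433, 0.0458], 0.68)]
shelf_edge [([0.6129, -0.0516, 0.2267], 0.78)]
plate_top_centre [([0.6686, -0.0523, 0.0589], 0.81), ([0.4853, -0.2151, 0.0063], 0.57)]
pan [([0.5357, -0.4151, 0.0636], 0.68)]
beaker [([0.7517, 0.2077, 0.0028], 0.98)]
amber_bottle [([0.7098, -0.3119, -0.0014], 0.81)]
petri [([0.3607, 0.0028, -0.0019], 0.74)]
{'t': 0.9, 'q': array([-1.47181351e+00,  4.79631699e-02,  9.92464053e-02,  1.62197915e+00,
        2.64079557e-05,  1.44301434e+00]), 'dq': array([ 0.00069307, -0.00155057,  0.00081566,  0.00189631, -0.0001083 ,
        0.00067743]), 'joint_torque': array([-1.79349394e-03, -3.38638580e+01,  3.20158195e+01,  9.57886732e-04,
       -1.51821041e-05, -2.37310054e-06]), 'tcp_pos': array([ 0.11804172, -0.5115804 ,  0.20925404]), 'ee_rot': array([5.03894204e-05, 9.93579097e-01, 1.13139626e-01, 1.24797100e-05]), 'force': array([-0.49231664, -0.3776022 ,  0.50026556]), 'wrist_torque': array([ 0.01491523, -0.01684468, -0.00432618]), 'grip_force': 0.0, 'grip_width': 0.08557519132564734}
```

View pics/scene0.png

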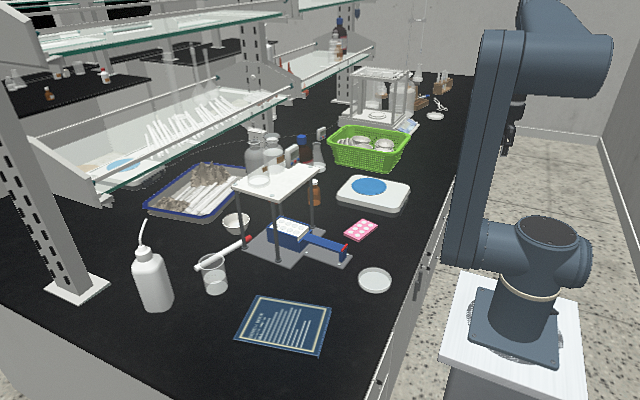

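View pics/top0.png

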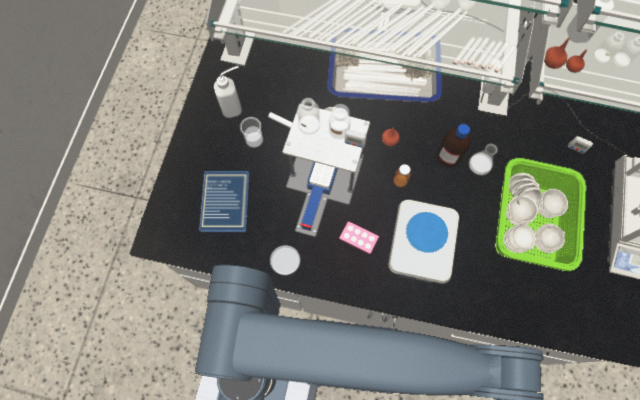

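Scene view: the white top plate lies in the blue dispenser at (290,229), with the red stop at (345,248). The blue pan is at (369,186) and a loose pink plate at (360,230). In the top view, the white plate is at (321,178), half under the shelf, the stop at (305,225), the pan at (427,232) and the pink plate at (359,237).

Candidates for the wanted plate are the white slab in the dispenser (scene 290,229) and the pink slab on the worktop (scene 360,230). I choose the white one and will check it in a close crop while refining the poses from depth.

```bash
cat > h.py <<'E'
from station import *
import cv2, numpy as np
from scipy.spatial.transform import Rotation as Ro
def cloud(c):
    p,d=snapshot(c); k=calibration(c); h,w=d.shape
    uv=np.stack(np.meshgrid(np.arange(w),np.arange(h)),-1).reshape(-1,1,2).astype(np.float64)
    n=cv2.undistortPoints(uv,k["mtx"],np.array(k["distortion"])).reshape(h,w,2)
    X=np.dstack([n*d[...,None],d])
    W=(X-k["t"])@k["R"]; W[d==0]=np.nan
    return p,W
def rect(m,W):
    P=W[m][:,:2].astype(np.float32); (c,s,a)=cv2.minAreaRect(P*1000); return np.round(c,1),np.round(s,1),round(a,1),np.round(np.nanmedian(W[m][:,2])*1000,1),len(P)
def pose():
    o=get_obs(); w,x,y,z=o["ee_rot"]; return o,o["tcp_pos"],Ro.from_quat([x,y,z,w])
def goal(yaw,tilt):  # deg; tool x along yaw, leaning back by tilt
    return Ro.from_euler('z',yaw,degrees=True)*Ro.from_matrix(np.diag([1.,-1,-1]))*Ro.from_euler('y',tilt,degrees=True)
def todo(pos,yaw,tilt):
    o,p,R=pose(); G=goal(yaw,tilt); v=np.array(pos)-p
    print("t",round(o["t"],2),"tcp mm",np.round(p*1000,1),"F",np.round(o["force"],1),"w",round(o["grip_width"]*1000,1))
    print("shift in current tool mm",np.round(R.inv().apply(v)*1000,1),"in goal tool",np.round(G.inv().apply(v)*1000,1),"rotvec tool",np.round((R.inv()*G).as_rotvec(),3))
E
python3 - <<'E'
from h import *
for c in ["scene","top"]:
    p,W=cloud(c); hsv=cv2.cvtColor(p,cv2.COLOR_RGB2HSV); H,S,V=[hsv[...,i].astype(int) for i in range(3)]
    x,y,z=W[...,0],W[...,1],W[...,2]
    roi=(x>.42)&(x<.76)&(y>-.15)&(y<.05)
    print(c)
    m=roi&(z>.058)&(z<.075)&(S<50)&(V>120); print("plate",rect(m,W))
    b=roi&(z>.045)&(z<.060)&(H>100)&(H<130)&(S>100)
    if b.sum()>5:
        print("tongue",rect(b&(x<.60),W)); q=W[b&(x<.6)]; l=cv2.fitLine((q[:,:2]*1000).astype(np.float32),cv2.DIST_HUBER,0,.01,.01).ravel(); print("line",l)
    r=roi&(x<.52)&((H<8)|(H>172))&(S>120); print("red",rect(r,W),np.nanpercentile(W[r],[5,95],axis=0).round(4).tolist())
    pn=(abs(x-.534)<.09)&(abs(y+.415)<.09)&(H>95)&(H<125)&(S>120)&(z>.05)&(z<.08)
    (cc,rr)=cv2.minEnclosingCircle((W[pn][:,:2]*1000).astype(np.float32)); print("pan",np.round(cc,1),round(rr,1),rect(pn,W))
    s=(z>.215)&(z<.25)&(x>.58)&(x<.85)&(abs(y+.06)<.16)&(S<40); print("shelf",rect(s,W))
    a=p[195:265,230:390] if c=="scene" else p[90:270,260:420]
    cv2.imwrite(f"pics/crop_{c}.png",cv2.resize(a[:,:,::-1],None,fx=4 if c=="scene" else 3,fy=4 if c=="scene" else 3))
E
```

```text
scene
plate (array([671.1, -56.5]), array([ 70.6, 116.3]), 85.7, np.float64(66.2), 403)
tongue (array([534.3, -45.9]), array([ 38.3, 131.9]), 86.3, np.float64(52.5), 342)
line [ 9.9435663e-01 -1.0608925e-01  5.3588470e+02 -4.2391945e+01]
red (array([483.6, -79.2]), array([ 15.4, 112.1]), 15.1, np.float64(59.4), 23) [[0.47, -0.1197, 0.0062], [0.5008, -0.0251, 0.0627]]
pan [ 532.  -417.1] 67.3 (array([ 531.9, -418.9]), array([127.5, 125.9]), 78.7, np.float64(62.0), 447)
shelf (array([698.2, -55.8]), array([222.6, 170.1]), 86.0, np.float64(240.1), 1673)
top
plate (array([649.5, -78.7]), array([135.3,  73.1]), 87.1, np.float64(66.8), 434)
tongue (array([541., -44.]), array([ 33.6, 117.4]), 86.0, np.float64(53.3), 356)
line [ 9.9733502e-01 -7.2958343e-02  5.3939679e+02 -4.4207695e+01]
red (array([473.1, -40.4]), array([32.6,  7.5]), 86.6, np.float64(61.4), 25) [[0.4695, -0.0553, 0.0564], [0.4766, -0.0256, 0.0687]]
pan [ 534.4 -414.9] 65.5 (array([ 534. , -414.5]), array([126.8, 128.1]), 64.7, np.float64(61.9), 1260)
shelf (array([700.8, -54.7]), array([222.2, 172.9]), 86.4, np.float64(240.7), 2611)
```

View pics/crop_scene.png

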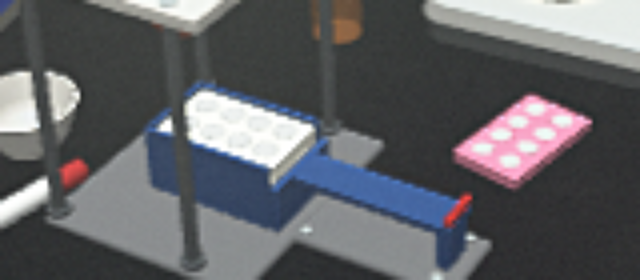

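The close crop confirms the choice: the white eight-well slab sits in the blue dispenser at crop (245,135), and the pink one at (525,140) lies outside. Both cameras agree on the dispenser: origin about (0.670,-0.0545), yaw -4°. The stop's inner face is at about (0.4755,-0.041) and the pan at about (0.533,-0.416).

```bash
cat >> h.py <<'E'
O=np.array([.670,-.0545,0]); YAW=-4
def D(x,y,z): return O+Ro.from_euler('z',YAW,degrees=True).apply(np.array([x,y,z])/1000)
E
python3 - <<'E'
from h import *
print(D(-30,0,66),D(-140,0,58.5),D(-195,0,52))
todo(D(-120,0,170),YAW,40)
E
```

```text
[ 0.64007308 -0.05240731  0.066     ] [ 0.53034103 -0.04473409  0.0585    ] [ 0.47547501 -0.04089749  0.052     ]
t 1.0 tcp mm [ 118.  -511.6  209.2] F [ 0.1 -0.2 -0.6] w 85.3
shift in current tool mm [ 525.9 -356.3   39.2] in goal tool [ 280.2 -494.4  286.3] rotvec tool [-0.104  0.693  0.284]
```

```bash
python3 -m jog '[[0,29.2,-19.8,2.2,0,0,0],[0,29.2,-19.8,2.2,0,0,0],[0,29.2,-19.8,2.2,0,0,0],[0,29.2,-19.8,2.2,0,0,0],[0,29.2,-19.8,2.2,0,0,0],[0,29.2,-19.8,2.2,0,0,0],[0,29.2,-19.8,2.2,0,0,0],[0,29.2,-19.8,2.2,0,0,0],[0,29.2,-19.8,2.2,0,0,0],[0,29.2,-19.8,2.2,0,0,0],[0,29.2,-19.8,2.2,0,0,0],[0,29.2,-19.8,2.2,0,0,0],[0,29.2,-19.8,2.2,0,0,0],[0,29.2,-19.8,2.2,0,0,0]]'
python3 -m jog '[[0,29.2,-19.8,2.2,-0.0173,0.1155,0.0473],[0,0,0,0,-0.0173,0.1155,0.0473],[0,0,0,0,-0.0173,0.1155,0.0473],[0,0,0,0,-0.0173,0.1155,0.0473],[0,0,0,0,-0.0173,0.1155,0.0473],[0,0,0,0,-0.0173,0.1155,0.0473],[0,0,0,0,0,0,0]]'
python3 - <<'E'
from h import *
todo(D(-30,0,76),YAW,40); print(pose()[0]["q"].round(3))
p,W=cloud("scene"); cv2.imwrite("pics/s1.png",p[:,:,::-1])
E
```

```text
t: 2.4
tcp_pos: [0.455, -0.1483, 0.1785]
ee_rot: [0.0, 0.994, 0.113, 0.0]
force: [0.1, -1.0, 0.1]
grip_width: 0.0001
grip_force: 0.0
t: 3.1
tcp_pos: [0.4724, -0.1207, 0.1661]
ee_rot: [0.01, 0.941, -0.034, 0.337]
force: [0.1, 0.4, -2.2]
grip_width: 0.0001
grip_force: 0.0
t 3.1 tcp mm [ 472.4 -120.7  166.1] F [ 0.1  0.4 -2.2] w 0.1
shift in current tool mm [ 67.9 -79.6 173. ] in goal tool [ 66.6 -79.8 173.5] rotvec tool [-0.003  0.009 -0.004]
[-0.633 -0.867 -0.824  1.008  0.349  2.692]
```

View pics/s1.png

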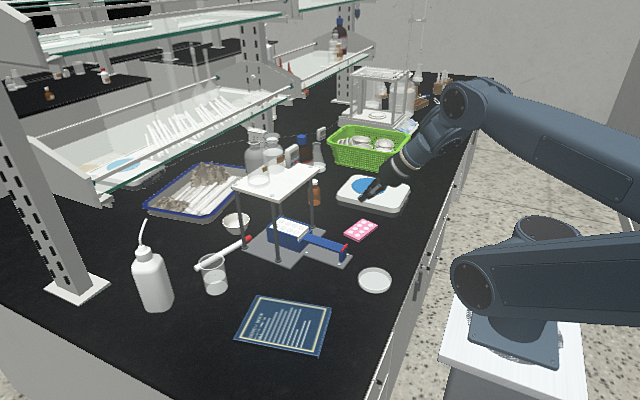

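The picture shows the gripper shut and tilted at about (370,190), hovering over the balance and clear of everything. Joint 6 would run into its limit with this yaw, so I turn half a turn, which gives the same grasp.

```bash
python3 -m jog '[[0,0,0,0,0,0,-0.143],[0,0,0,0,0,0,-0.143],[0,0,0,0,0,0,-0.143],[0,0,0,0,0,0,-0.143],[0,0,0,0,0,0,-0.143],[0,0,0,0,0,0,-0.143],[0,0,0,0,0,0,-0.143],[0,0,0,0,0,0,-0.143],[0,0,0,0,0,0,-0.143],[0,0,0,0,0,0,-0.143],[0,0,0,0,0,0,-0.143],[0,0,0,0,0,0,-0.143],[0,0,0,0,0,0,-0.143],[0,0,0,0,0,0,-0.143],[0,0,0,0,0,0,-0.143],[0,0,0,0,0,0,-0.143],[0,0,0,0,0,0,-0.143],[0,0,0,0,0,0,-0.143],[0,0,0,0,0,0,-0.143],[0,0,0,0,0,0,-0.143]]'
python3 -m jog '[[0,0,0,0,0,0,-0.143],[0,0,0,0,0,0,-0.143],[0,0,0,0,0,0,0]]'
python3 - <<'E'
from h import *
todo(D(-120,0,130),YAW+180,-40); todo(D(-30,0,76),YAW+180,-40); print(pose()[0]["q"].round(3))
E
```

```text
t: 5.15
tcp_pos: [0.4803, -0.125, 0.1805]
ee_rot: [0.341, 0.16, 0.926, 0.034]
force: [-0.1, 0.7, -0.1]
grip_width: 0.0002
grip_force: 0.0
t: 5.45
tcp_pos: [0.4802, -0.1249, 0.1802]
ee_rot: [0.342, 0.03, 0.939, -0.014]
force: [-0.5, -0.0, -0.2]
grip_width: -0.0002
grip_force: 0.0
t 5.45 tcp mm [ 480.2 -124.9  180.2] F [-0.5 -0.  -0.2] w -0.2
shift in current tool mm [-17.6  83.4  79.8] in goal tool [-17.1  83.4  79.9] rotvec tool [-0.001  0.001  0.007]
t 5.45 tcp mm [ 480.2 -124.9  180.2] F [-0.5 -0.  -0.2] w -0.2
shift in current tool mm [-51.7  83.2 179.1] in goal tool [-51.4  83.4 179.1] rotvec tool [-0.001  0.001  0.007]
[-0.63  -0.847 -0.793  1.005  0.349 -0.455]
```

```bash
python3 -m jog '[[0,-4,21,20,0,0,0.007],[0,-4,21,20,0,0,0],[0,-5,21,20,0,0,0],[0,-4,20,20,0,0,0],[0,-6,0,17,0,0,0],[0,-6,0,17,0,0,0],[0,-6,0,17,0,0,0],[0,-6,0,17,0,0,0],[0,-5,0,15,0,0,0],[0,-4,0,12,0,0,0],[0,0,0,0,0,0,0]]'
python3 - <<'E'
from h import *
todo(D(-30,0,66),YAW+180,-40); print(pose()[0]["q"].round(3))
p,W=cloud("scene"); cv2.imwrite("pics/s2.png",cv2.resize(p[120:300,180:420,::-1],None,fx=3,fy=3))
E
```

```text
t: 6.55
tcp_pos: [0.6364, -0.0515, 0.0742]
ee_rot: [0.341, 0.034, 0.939, -0.011]
force: [-0.4, 0.6, -0.2]
grip_width: 0.0001
grip_force: 0.0
t 6.55 tcp mm [636.4 -51.5  74.2] F [-0.4  0.6 -0.2] w 0.1
shift in current tool mm [ 2.4 -0.6  8.6] in goal tool [ 2.4 -0.6  8.6] rotvec tool [ 0.    -0.002 -0.004]
[-0.246 -0.345 -0.731  0.496  0.113 -0.132]
```

View pics/s2.png

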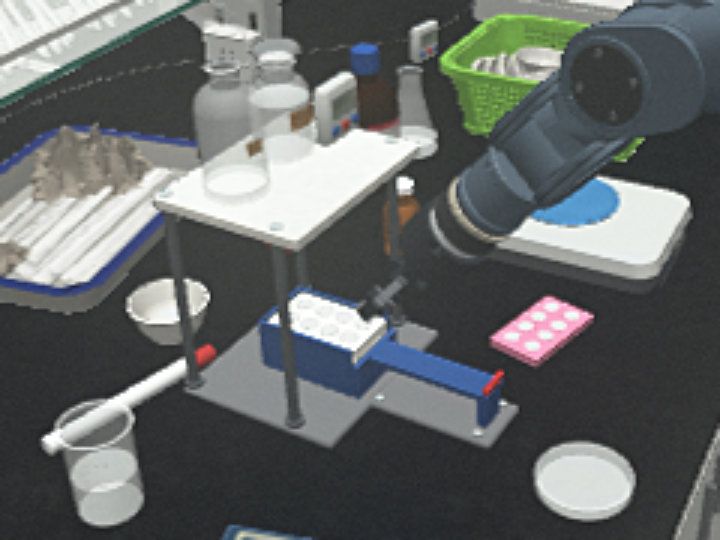

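Fingers at about (380,300) in the crop, just over the front part of the white plate and well clear of the shelf. Next I lower until contact.

```bash
python3 -m jog '[[0,1.3,0,1.5,0,0,0],[0,1.3,0,1.5,0,0,0],[0,1.3,0,1.5,0,0,0],[0,0.6,0,0.8,0,0,0],[0,0,0,0,0,0,0]]'; python3 -m jog '[[0,0.6,0,0.8,0,0,0],[0,0,0,0,0,0,0]]';python3 -m jog '[[0,0.6,0,0.8,0,0,0],[0,0,0,0,0,0,0]]'
```

```text
t: 7.1
tcp_pos: [0.6339, -0.0515, 0.0672]
ee_rot: [0.342, 0.034, 0.939, -0.012]
force: [1.0, 0.6, 0.0]
grip_width: -0.0001
grip_force: 0.0
t: 7.3
tcp_pos: [0.6342, -0.0515, 0.0664]
ee_rot: [0.342, 0.034, 0.939, -0.012]
force: [0.1, 0.0, -0.2]
grip_width: 0.0002
grip_force: 0.0
t: 7.5
tcp_pos: [0.6342, -0.0515, 0.0652]
ee_rot: [0.342, 0.034, 0.939, -0.012]
force: [-0.3, -0.2, 0.3]
grip_width: -0.0002
grip_force: 0.0
```

```bash
python3 -m jog '[[0,0.6,0,0.8,0,0,0],[0,0,0,0,0,0,0]]'; python3 -m jog '[[0,0.6,0,0.8,0,0,0],[0,0,0,0,0,0,0]]'
```

```text
t: 7.7
tcp_pos: [0.6343, -0.0514, 0.0641]
ee_rot: [0.342, 0.034, 0.939, -0.012]
force: [0.0, 0.6, 0.3]
grip_width: 0.0001
grip_force: 0.0
t: 7.9
tcp_pos: [0.6343, -0.0514, 0.0631]
ee_rot: [0.342, 0.034, 0.939, -0.012]
force: [0.2, 0.3, 0.4]
grip_width: -0.0001
grip_force: 0.0
```

```bash
python3 -m jog '[[0,0.6,0,0.8,0,0,0],[0,0,0,0,0,0,0]]'; python3 -m jog '[[0,0.6,0,0.8,0,0,0],[0,0,0,0,0,0,0]]'
python3 - <<'E'
from h import *
p,W=cloud("scene"); cv2.imwrite("pics/s3.png",cv2.resize(p[190:260,250:370,::-1],None,fx=6,fy=6,interpolation=cv2.INTER_CUBIC))
todo(D(-30,0,66),YAW+180,-40)
E
```

```text
t: 8.1
tcp_pos: [0.6344, -0.0515, 0.0621]
ee_rot: [0.342, 0.034, 0.939, -0.012]
force: [0.5, -0.5, 0.2]
grip_width: 0.0002
grip_force: 0.0
t: 8.3
tcp_pos: [0.6344, -0.0514, 0.0611]
ee_rot: [0.342, 0.034, 0.939, -0.012]
force: [-0.2, 0.3, 0.4]
grip_width: 0.0
grip_force: 0.0
t 8.35 tcp mm [634.5 -51.5  61.2] F [0.2 0.2 0.3] w -0.1
shift in current tool mm [-7.4 -0.5 -0. ] in goal tool [-7.4 -0.5 -0. ] rotvec tool [-0.    -0.    -0.002]
```

View pics/s3.png

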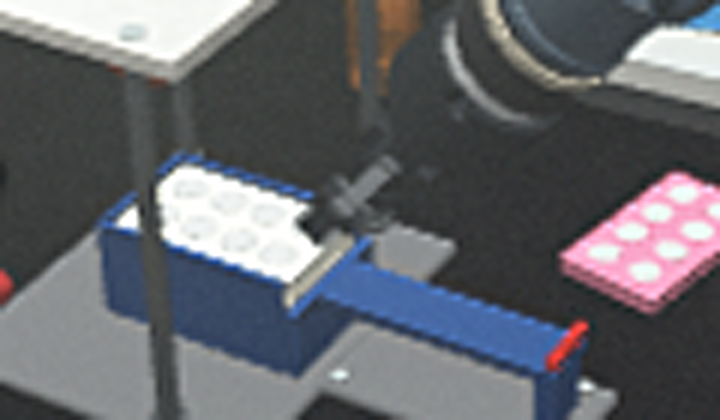

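The crop shows dark fingertips at about (315,220), over the right front well or still just above the face. I will check the tip height by depth.

Run:
```python
from h import *
p,W=cloud("scene"); g=p.max(2)
m=np.zeros(g.shape,bool); m[190:260,250:370]=True
m&=(g<110)&(W[...,2]>.055)&(W[...,0]>.58)&(W[...,0]<.67)&(abs(W[...,1]+.05)<.035)
Q=W[m]*1000; Q=Q[Q[:,2].argsort()]
Dd=Ro.from_euler('z',4,degrees=True).apply(Q-O*1000)
for i in range(0,min(len(Q),60),3): print(Dd[i].round(1))
m2=(g>150)&(W[...,2]>.05)&(W[...,2]<.08)&(W[...,0]>.61)&(W[...,0]<.73)&(abs(W[...,1]+.055)<.03)
q=W[m2]*1000; A=np.c_[q[:,:2]-[670,-55],np.ones(len(q))]; print(np.linalg.lstsq(A,q[:,2],rcond=None)[0], rect(m2,W))
```

```text
[-18.2  35.5  55.4]
[-13.9  34.5  57.1]
[-11.9  37.   58. ]
[-30.7  36.8  60.8]
[-37.8  36.1  62.9]
[-41.7  36.3  64.4]
[-45.4  36.3  65.7]
[-5.1 36.9 67. ]
[-59.6  11.6  85.1]
[-56.4  11.9  87.9]
[-56.4  11.8  91.6]
[-60.4  12.1  93.2]
[-65.1  13.7  95.8]
[-71.4  12.2  97. ]
[-65.2  13.5  99.4]
[-65.8  14.1 103.7]
[-76.6  12.7 128.2]
[-85.6  15.6 132.8]
[-87.7  13.2 135.7]
[-85.5  15.  139.6]
[5.13805408e-02 2.66258352e-02 6.57637510e+01] (array([669.4, -55.3]), array([ 59.2, 118.2]), 89.2, np.float64(66.4), 332)
```

```bash
python3 -m jog '[[0,0.6,0,0.8,0,0,0],[0,0.6,0,0.8,0,0,0]]'; python3 -m jog '[[0,0.6,0,0.8,0,0,0],[0,0,0,0,0,0,0]]';  python3 -m jog '[[0,0.6,0,0.8,0,0,0],[0,0,0,0,0,0,0]]'
```

```text
t: 8.6
tcp_pos: [0.6347, -0.0515, 0.0594]
ee_rot: [0.342, 0.034, 0.939, -0.012]
force: [-0.5, 0.2, 0.5]
grip_width: 0.0001
grip_force: 0.0
t: 8.8
tcp_pos: [0.6345, -0.0514, 0.058]
ee_rot: [0.342, 0.034, 0.939, -0.012]
force: [0.0, 0.1, -0.2]
grip_width: -0.0001
grip_force: 0.0
t: 9.0
tcp_pos: [0.6347, -0.0515, 0.0571]
ee_rot: [0.342, 0.034, 0.939, -0.012]
force: [0.5, -0.4, -0.7]
grip_width: 0.0
grip_force: 0.0
```

Run:
```python
from h import *
k=calibration("scene"); kt=calibration("top")
o,t,R=pose()
p,W=cloud("scene"); 
def px(X,k): return cv2.projectPoints(np.array(X,float).reshape(-1,3),cv2.Rodrigues(np.array(k["R"]))[0],np.array(k["t"]),k["mtx"],np.array(k["distortion"]))[0].reshape(-1,2)
ax=[t-R.apply([0,0,s]) for s in (0,.019,.05,.1)]
print(px(ax,k).round(1).tolist())
a=cv2.resize(p[200:245,270:340,::-1],None,fx=10,fy=10,interpolation=cv2.INTER_NEAREST).copy()
for q in px(ax,k): cv2.circle(a,tuple(int(v) for v in (q-[270,200]+.5)*10),4,(0,255,0),2)
cv2.imwrite("pics/s4.png",a)
```

```text
[[297.8, 232.3], [300.9, 229.6], [306.0, 225.1], [314.7, 217.5]]
```

View pics/s4.png

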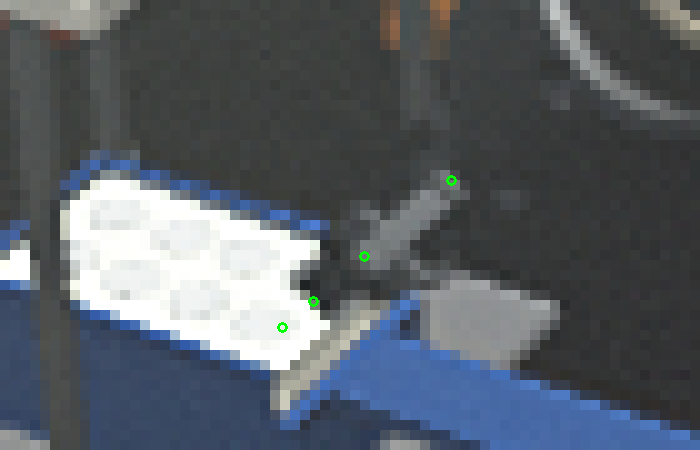

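The projected TCP (green, lowest dot) lies about 15 mm beyond the visible fingertip blob at (310,285) in this crop. The real tips are therefore shorter than reported, which explains the missing contact. I move 18 mm further over the plate and keep lowering.

```bash
python3 -m jog '[[0,-1.9,0,-2.3,0,0,0],[0,-6.9,0,5.8,0,0,0],[0,-6.9,0,5.8,0,0,0],[0,1.9,0,2.3,0,0,0],[0,0,0,0,0,0,0]]'; python3 -m jog '[[0,0.6,0,0.8,0,0,0],[0,0,0,0,0,0,0]]';  python3 -m jog '[[0,0.6,0,0.8,0,0,0],[0,0,0,0,0,0,0]]'; python3 -m jog '[[0,0.6,0,0.8,0,0,0],[0,0,0,0,0,0,0]]'
```

```text
t: 9.55
tcp_pos: [0.6526, -0.0526, 0.0564]
ee_rot: [0.341, 0.034, 0.939, -0.011]
force: [-0.6, 0.0, 0.1]
grip_width: -0.0001
grip_force: 0.0
t: 9.75
tcp_pos: [0.6523, -0.0527, 0.0556]
ee_rot: [0.341, 0.034, 0.939, -0.012]
force: [0.3, -0.4, 0.6]
grip_width: -0.0002
grip_force: 0.0
t: 9.95
tcp_pos: [0.6526, -0.0527, 0.0551]
ee_rot: [0.342, 0.034, 0.939, -0.012]
force: [-0.3, 0.5, -0.1]
grip_width: 0.0001
grip_force: 0.0
t: 10.15
tcp_pos: [0.6529, -0.0528, 0.0544]
ee_rot: [0.342, 0.034, 0.939, -0.012]
force: [-0.3, 0.5, 1.1]
grip_width: 0.0002
grip_force: 0.0
```

```bash
python3 -m jog '[[0,0.6,0,0.8,0,0,0],[0,0,0,0,0,0,0]]';  python3 -m jog '[[0,0.6,0,0.8,0,0,0],[0,0,0,0,0,0,0]]'; python3 -m jog '[[0,0.6,0,0.8,0,0,0],[0,0,0,0,0,0,0]]'
```

```text
t: 10.35
tcp_pos: [0.6536, -0.0529, 0.0543]
ee_rot: [0.343, 0.034, 0.939, -0.012]
force: [1.2, 0.9, 1.9]
grip_width: 0.0002
grip_force: 0.7
t: 10.55
tcp_pos: [0.6544, -0.053, 0.0543]
ee_rot: [0.343, 0.034, 0.939, -0.012]
force: [0.8, 0.8, 3.5]
grip_width: 0.0003
grip_force: 1.8
t: 10.75
tcp_pos: [0.655, -0.0532, 0.0542]
ee_rot: [0.344, 0.034, 0.938, -0.012]
force: [-1.2, -0.2, 5.5]
grip_width: 0.0001
grip_force: 2.7
```

```bash
python3 -m jog '[[0,0.6,0,0.8,0,0,0],[0,0.6,0,0.8,0,0,0],[0,0.6,0,0.8,0,0,0],[0,0,0,0,0,0,0]]';  python3 -m jog '[[0,1.5,0,-1.3,0,0,0],[0,1.5,0,-1.3,0,0,0],[0,1.5,0,-1.3,0,0,0],[0,1.5,0,-1.3,0,0,0],[0,1.5,0,-1.3,0,0,0]]'; python3 -m jog '[[0,1.5,0,-1.3,0,0,0],[0,1.5,0,-1.3,0,0,0],[0,1.5,0,-1.3,0,0,0],[0,1.5,0,-1.3,0,0,0],[0,1.5,0,-1.3,0,0,0]]'
cat >> h.py <<'E'
def plate():
    for c in ["scene","top"]:
        p,W=cloud(c); x,y,z=W[...,0],W[...,1],W[...,2]
        m=(p.min(2)>140)&(p.max(2).astype(int)-p.min(2)<30)&(z>.057)&(z<.072)
        L=Ro.from_euler('z',-YAW,degrees=True).apply((W[m]-O))*1000
        L=L[(abs(L[:,1])<40)&(L[:,0]>-205)&(L[:,0]<60)]
        if len(L)>10: print(c,"plate disp x 1/99%",np.percentile(L[:,0],[1,99]).round(1),"y",np.percentile(L[:,1],[1,99]).round(1),"rect",cv2.minAreaRect(L[:,:2].astype(np.float32)),"z",np.median(L[:,2]).round(1))
E
python3 -c "
from h import *
plate()"
```

```text
t: 11.15
tcp_pos: [0.6571, -0.0535, 0.0542]
ee_rot: [0.346, 0.033, 0.937, -0.012]
force: [-2.5, 0.1, 10.0]
grip_width: 0.0003
grip_force: 5.0
t: 11.65
tcp_pos: [0.6474, -0.0529, 0.0543]
ee_rot: [0.347, 0.033, 0.937, -0.012]
force: [1.1, -0.3, 7.5]
grip_width: 0.0001
grip_force: 3.7
t: 12.15
tcp_pos: [0.6373, -0.0522, 0.0543]
ee_rot: [0.346, 0.033, 0.937, -0.012]
force: [1.5, -1.1, 7.4]
grip_width: 0.0001
grip_force: 3.6
scene plate disp x 1/99% [-72.8  35.6] y [-32.8  31.2] rect ((-15.355461120605469, -1.1650581359863281), (66.9614486694336, 118.37921142578125), 88.31644439697266) z 66.3
top plate disp x 1/99% [-49.7  15. ] y [-31.9  34. ] rect ((-16.745344161987305, 0.8419570922851562), (68.36615753173828, 67.5313949584961), 88.79337310791016) z 67.0
```

The plate follows the fingers: its centre is now about 18 mm forward and it stays straight. I continue in strokes with a little more pressure.

```bash
python3 -m jog '[[0,0.6,0,0.8,0,0,0],[0,1.5,0,-1.3,0,0,0],[0,1.5,0,-1.3,0,0,0],[0,1.5,0,-1.3,0,0,0],[0,1.5,0,-1.3,0,0,0],[0,1.5,0,-1.3,0,0,0],[0,1.5,0,-1.3,0,0,0],[0,1.5,0,-1.3,0,0,0],[0,1.5,0,-1.3,0,0,0],[0,1.5,0,-1.3,0,0,0],[0,1.5,0,-1.3,0,0,0]]'; python3 -m jog '[[0,1.5,0,-1.3,0,0,0],[0,1.5,0,-1.3,0,0,0],[0,1.5,0,-1.3,0,0,0],[0,1.5,0,-1.3,0,0,0],[0,1.5,0,-1.3,0,0,0]]'
python3 -c "
from h import *
plate(); todo(D(-100,0,54),YAW+180,-40)"
```

```text
t: 13.35
tcp_pos: [0.6174, -0.0508, 0.0534]
ee_rot: [0.346, 0.033, 0.937, -0.012]
force: [0.9, 0.5, 7.4]
grip_width: -0.0001
grip_force: 3.6
t: 13.85
tcp_pos: [0.6073, -0.05, 0.0533]
ee_rot: [0.346, 0.033, 0.938, -0.012]
force: [0.9, 0.7, 7.0]
grip_width: -0.0003
grip_force: 3.5
scene plate disp x 1/99% [-102.6    6.4] y [-31.4  31.3] rect ((-43.62571716308594, -1.5622825622558594), (121.20565795898438, 67.83284759521484), 0.26038509607315063) z 66.6
top plate disp x 1/99% [-79.1  16.3] y [-31.3  34.2] rect ((-31.682302474975586, 1.2050285339355469), (67.1688003540039, 99.0079574584961), 89.77235412597656) z 67.0
t 13.95 tcp mm [607.1 -50.   53.2] F [-1.7  0.7  7.7] w -0.1
shift in current tool mm [ 27.6  -0.1 -24.6] in goal tool [ 27.8  -0.1 -24.4] rotvec tool [-0.001  0.009 -0.001]
```

```bash
python3 -m jog '[[0,0.8,0,1,0,0,0],[0,1.5,0,-1.3,0,0,0],[0,1.5,0,-1.3,0,0,0],[0,1.5,0,-1.3,0,0,0],[0,1.5,0,-1.3,0,0,0],[0,1.5,0,-1.3,0,0,0],[0,1.5,0,-1.3,0,0,0],[0,1.5,0,-1.3,0,0,0],[0,1.5,0,-1.3,0,0,0],[0,1.5,0,-1.3,0,0,0],[0,1.5,0,-1.3,0,0,0]]'; python3 -m jog '[[0,0.4,0,0.5,0,0,0],[0,1.5,0,-1.3,0,0,0],[0,1.5,0,-1.3,0,0,0],[0,1.5,0,-1.3,0,0,0],[0,1.5,0,-1.3,0,0,0],[0,1.5,0,-1.3,0,0,0],[0,1.5,0,-1.3,0,0,0]]'
python3 -c "
from h import *
plate(); todo(D(-100,0,54),YAW+180,-40)"
```

```text
t: 15.05
tcp_pos: [0.5881, -0.0488, 0.0531]
ee_rot: [0.347, 0.033, 0.937, -0.012]
force: [1.4, -0.3, 7.8]
grip_width: 0.0001
grip_force: 3.9
t: 15.75
tcp_pos: [0.5764, -0.048, 0.053]
ee_rot: [0.347, 0.033, 0.937, -0.013]
force: [1.3, -0.2, 7.8]
grip_width: -0.0002
grip_force: 4.1
scene plate disp x 1/99% [-134.1   22.5] y [-31.9  31.9] rect ((-43.797889709472656, -0.34271240234375), (66.31158447265625, 184.6055450439453), 89.96025085449219) z 65.8
top plate disp x 1/99% [-110.9   15. ] y [-31.6  34.3] rect ((-47.61781692504883, 1.4540672302246094), (66.98583984375, 133.90646362304688), 89.25045013427734) z 65.8
t 15.85 tcp mm [576.3 -48.   53. ] F [-0.9  0.7 10.7] w 0.1
shift in current tool mm [ 4.   0.  -4.7] in goal tool [ 4.   0.  -4.6] rotvec tool [-0.001  0.011 -0.001]
```

```bash
python3 -m jog '[[0,1.5,0,-1.3,0,0,0],[0,1.5,0,-1.3,0,0,0],[0,1.5,0,-1.3,0,0,0],[0,1.5,0,-1.3,0,0,0],[0,1.5,0,-1.3,0,0,0],[0,1.5,0,-1.3,0,0,0],[0,1.5,0,-1.3,0,0,0],[0,1.5,0,-1.3,0,0,0],[0,1.5,0,-1.3,0,0,0],[0,1.5,0,-1.3,0,0,0],[0,1.5,0,-1.3,0,0,0],[0,1.5,0,-1.3,0,0,0]]'; python3 -m jog '[[0,0.3,0,0.4,0,0,0],[0,1.5,0,-1.3,0,0,0],[0,1.5,0,-1.3,0,0,0],[0,1.5,0,-1.3,0,0,0],[0,1.5,0,-1.3,0,0,0],[0,1.5,0,-1.3,0,0,0],[0,1.5,0,-1.3,0,0,0],[0,1.5,0,-1.3,0,0,0],[0,1.5,0,-1.3,0,0,0],[0,1.5,0,-1.3,0,0,0],[0,1.5,0,-1.3,0,0,0]]'
python3 -c "
from h import *
plate(); todo(D(-100,0,54),YAW+180,-40)"
```

```text
t: 17.05
tcp_pos: [0.5523, -0.0462, 0.053]
ee_rot: [0.347, 0.033, 0.937, -0.013]
force: [1.3, -0.2, 8.3]
grip_width: -0.0
grip_force: 3.8
t: 18.15
tcp_pos: [0.5324, -0.0448, 0.0528]
ee_rot: [0.347, 0.033, 0.937, -0.013]
force: [0.8, 0.1, 7.5]
grip_width: -0.0001
grip_force: 3.9
scene plate disp x 1/99% [-178.    -2.7] y [-31.9  32.7] rect ((-69.6082534790039, 1.1003570556640625), (218.60287475585938, 70.20014190673828), 1.991864562034607) z 64.7
top plate disp x 1/99% [-156.9   14.6] y [-31.   33.9] rect ((-71.25365447998047, 1.3646926879882812), (66.63589477539062, 180.76158142089844), 89.22100067138672) z 64.6
t 18.25 tcp mm [532.3 -44.8  52.7] F [-1.9  0.6  8.2] w -0.1
shift in current tool mm [-29.8  -0.   23.8] in goal tool [-30.   -0.1  23.5] rotvec tool [-0.001  0.01  -0.   ]
```

```bash
python3 -m jog '[[0,1.5,0,-1.3,0,0,0],[0,1.5,0,-1.3,0,0,0],[0,1.5,0,-1.3,0,0,0],[0,1.5,0,-1.3,0,0,0],[0,1.5,0,-1.3,0,0,0],[0,1.5,0,-1.3,0,0,0]]'; python3 -m jog '[[0,0.8,0,-0.6,0,0,0],[0,0.8,0,-0.6,0,0,0]]'; python3 -m jog '[[0,0.8,0,-0.6,0,0,0],[0,0.8,0,-0.6,0,0,0]]'; python3 -m jog '[[0,0.8,0,-0.6,0,0,0],[0,0.8,0,-0.6,0,0,0]]'
```

```text
t: 18.85
tcp_pos: [0.5203, -0.0439, 0.0528]
ee_rot: [0.347, 0.033, 0.937, -0.013]
force: [2.4, 0.2, 7.7]
grip_width: -0.0001
grip_force: 3.8
t: 19.05
tcp_pos: [0.5184, -0.0438, 0.0528]
ee_rot: [0.347, 0.033, 0.937, -0.013]
force: [0.4, 0.3, 7.5]
grip_width: -0.0002
grip_force: 3.9
t: 19.25
tcp_pos: [0.5165, -0.0437, 0.0527]
ee_rot: [0.347, 0.033, 0.937, -0.013]
force: [1.7, -0.4, 8.4]
grip_width: -0.0
grip_force: 3.9
t: 19.45
tcp_pos: [0.5146, -0.0435, 0.0527]
ee_rot: [0.347, 0.033, 0.937, -0.013]
force: [2.6, 0.6, 7.4]
grip_width: -0.0002
grip_force: 3.6
```

```bash
python3 -m jog '[[0,0.8,0,-0.6,0,0,0],[0,0.8,0,-0.6,0,0,0]]'; python3 -m jog '[[0,0.8,0,-0.6,0,0,0],[0,0.8,0,-0.6,0,0,0]]'; python3 -m jog '[[0,0.8,0,-0.6,0,0,0],[0,0,0,0,0,0,0]]'
python3 -c "
from h import *
plate(); todo(D(-100,0,54),YAW+180,-40)"
```

```text
t: 19.65
tcp_pos: [0.5127, -0.0434, 0.0528]
ee_rot: [0.347, 0.033, 0.937, -0.013]
force: [2.2, -0.5, 6.7]
grip_width: 0.0002
grip_force: 3.7
t: 19.85
tcp_pos: [0.5108, -0.0433, 0.0527]
ee_rot: [0.347, 0.033, 0.937, -0.013]
force: [2.9, 0.0, 7.1]
grip_width: 0.0001
grip_force: 3.7
t: 20.05
tcp_pos: [0.5098, -0.0432, 0.0528]
ee_rot: [0.347, 0.033, 0.937, -0.013]
force: [1.1, 0.5, 8.8]
grip_width: 0.0001
grip_force: 4.1
scene plate disp x 1/99% [-193.8    6.1] y [-32.4  33.5] rect ((-75.11392211914062, 1.5085296630859375), (239.97804260253906, 68.4341049194336), 1.3165887594223022) z 64.6
top plate disp x 1/99% [-181.2   14.4] y [-31.9  34. ] rect ((-82.91229248046875, 1.1242752075195312), (67.5702133178711, 203.50039672851562), 89.83232879638672) z 64.7
t 20.15 tcp mm [509.8 -43.2  52.7] F [1.9 0.  7.8] w 0.1
shift in current tool mm [-46.8  -0.   38.5] in goal tool [-47.2  -0.1  38. ] rotvec tool [-0.001  0.011 -0.   ]
```

```bash
python3 -m jog '[[0,0.8,0,-0.6,0,0,0],[0,0.8,0,-0.6,0,0,0]]'; python3 -m jog '[[0,0.8,0,-0.6,0,0,0],[0,0.8,0,-0.6,0,0,0]]'; python3 -m jog '[[0,0.8,0,-0.6,0,0,0],[0,0.8,0,-0.6,0,0,0]]'
python3 -c "
from h import *
plate(); p,W=cloud('scene'); cv2.imwrite('pics/s5.png',cv2.resize(p[205:275,270:370,::-1],None,fx=7,fy=7,interpolation=cv2.INTER_NEAREST))"
```

```text
t: 20.35
tcp_pos: [0.5079, -0.0431, 0.0528]
ee_rot: [0.347, 0.033, 0.937, -0.013]
force: [1.8, -1.5, 8.1]
grip_width: -0.0001
grip_force: 3.8
t: 20.55
tcp_pos: [0.506, -0.043, 0.0528]
ee_rot: [0.347, 0.033, 0.937, -0.013]
force: [4.1, -1.2, 7.7]
grip_width: 0.0
grip_force: 3.9
t: 20.75
tcp_pos: [0.504, -0.0428, 0.0528]
ee_rot: [0.347, 0.033, 0.937, -0.013]
force: [2.4, -0.4, 7.2]
grip_width: -0.0002
grip_force: 3.9
scene plate disp x 1/99% [-193.7   14.3] y [-32.5  32.7] rect ((-72.907470703125, 0.39592742919921875), (245.10682678222656, 68.56002044677734), 0.5714163780212402) z 64.6
top plate disp x 1/99% [-185.6   13.6] y [-31.5  34.2] rect ((-85.74761962890625, 1.4041481018066406), (67.76995849609375, 208.19166564941406), 89.52457427978516) z 64.4
```

View pics/s5.png

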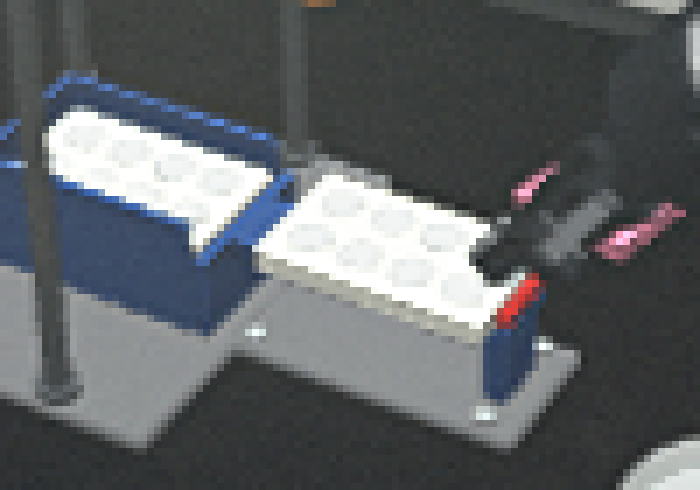

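The plate is against the red stop at crop (515,300): its front edge stayed at -193.7 while the fingers slid on. The middle plate is still in the dispenser at (150,165). Next I lift off, turn the tool vertical and open.

```bash
python3 -m jog '[[0,-6,0,-8,0,0,0],[0,-20,0,-24,0,0,0],[0,-20,0,-24,0,0,0],[0,-16,0,-19,0,0,0],[85,0,0,0,0,0.14,0],[85,0,0,0,0,0.14,0],[85,0,0,0,0,0.14,0],[85,0,0,0,0,0.14,0],[85,0,0,0,0,0.15,0],[85,0,0,0,0,0,0]]'
python3 - <<'E'
from h import *
todo(D(-140,0,120),YAW+180,0); print(pose()[0]["q"].round(3)); plate()
E
```

```text
t: 21.9
tcp_pos: [0.5004, -0.0422, 0.1346]
ee_rot: [-0.015, 0.036, 0.999, 0.002]
force: [-0.7, -0.6, -1.5]
grip_width: 0.0844
grip_force: 0.0
t 21.9 tcp mm [500.4 -42.2 134.6] F [-0.7 -0.6 -1.5] w 84.4
shift in current tool mm [-30.4  -0.4  13.7] in goal tool [-30.   -0.4  14.6] rotvec tool [ 0.003 -0.031 -0.001]
[-2.170e-01  2.100e-02 -7.700e-02  1.504e+00 -1.000e-03 -1.460e-01]
scene plate disp x 1/99% [-195.    10.6] y [-32.9  32.5] rect ((-78.54304504394531, 0.7680702209472656), (235.75216674804688, 68.83760070800781), 1.5708322525024414) z 64.7
top plate disp x 1/99% [-193.7   14.6] y [-32.   33.5] rect ((-88.16258239746094, 0.9763565063476562), (65.27281951904297, 214.40736389160156), 88.91413116455078) z 64.5
```

```bash
python3 -m jog '[[85,-10,0,2,0,-0.031,0],[85,-10,0,0,0,0,0],[85,-10,0,0,0,0,0],[85,0,0,0,0,0,0]]'
python3 - <<'E'
from h import *
o,t,R=pose()
todo(D(-140,0,60),YAW+180,0)
p,W=cloud("scene"); g=p.max(2)
L=Ro.from_euler('z',-YAW,degrees=True).apply((W-O).reshape(-1,3)).reshape(W.shape)*1000
m=(g<140)&(abs(L[...,0]+140)<35)&(abs(L[...,1])<70)&(L[...,2]>75)&(L[...,2]<260)
Q=L[m]; Q=Q[Q[:,2].argsort()]; print(len(Q)); print(Q[:40:2].round(1).tolist())
cv2.imwrite('pics/s6.png',cv2.resize(p[150:270,260:400,::-1],None,fx=5,fy=5,interpolation=cv2.INTER_NEAREST))
E
```

```text
t: 22.4
tcp_pos: [0.5297, -0.0442, 0.1434]
ee_rot: [0.011, 0.036, 0.999, -0.0]
force: [0.5, 0.5, 0.6]
grip_width: 0.0846
grip_force: 0.0
t 22.4 tcp mm [529.7 -44.2 143.4] F [0.5 0.5 0.6] w 84.6
shift in current tool mm [ 1.2 -0.6 83.4] in goal tool [-0.7 -0.5 83.4] rotvec tool [ 0.001  0.023 -0.002]
411
[[-146.0, 47.0, 177.9], [-138.1, -42.7, 179.3], [-136.0, -46.6, 180.1], [-140.5, 48.6, 180.3], [-145.0, -42.3, 181.5], [-134.5, 49.1, 182.0], [-148.2, -42.4, 182.4], [-151.0, -43.5, 182.7], [-150.4, 48.8, 183.6], [-147.7, -43.4, 185.2], [-145.3, -41.8, 185.3], [-153.1, -45.7, 185.5], [-137.9, -43.0, 185.9], [-150.2, 48.5, 186.7], [-141.5, 55.2, 187.8], [-144.0, 54.1, 187.9], [-148.9, 51.7, 188.1], [-140.0, -45.4, 188.7], [-154.5, 50.4, 189.2], [-152.1, 40.7, 189.4]]
```

View pics/s6.png

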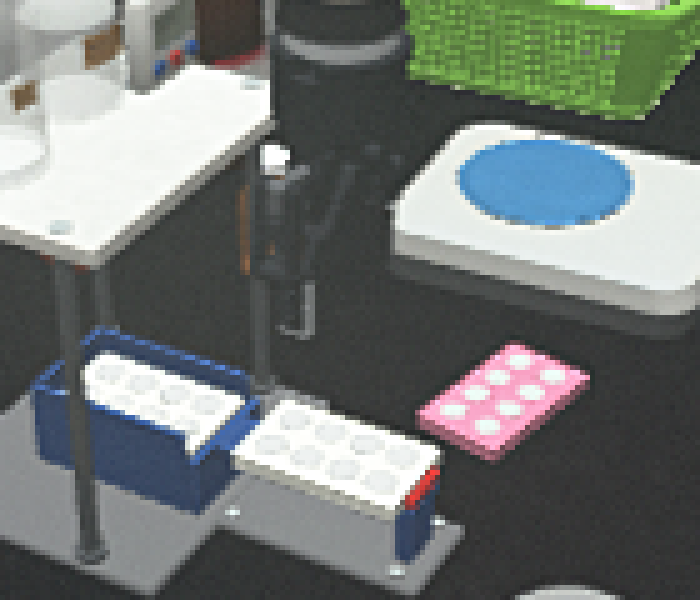

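The picture shows the open fingers at crop (300,330), above the plate at the stop. The open fingertips measure z≈178 with the TCP at 143, so they sit about 34 mm behind the reported TCP. To keep the tips just above the plate's underside at a 64 mm opening, I aim for TCP z≈27.

```bash
python3 -m jog '[[85,0,0,10,0,0.023,0],[85,-0.7,-0.5,25,0,0,0],[85,0,0,25,0,0,0],[85,0,0,25,0,0,0],[85,0,0,17,0,0,0],[85,0,0,8,0,0,0],[85,0,0,4,0,0,0],[85,0,0,0,0,0,0]]'
python3 - <<'E'
from h import *
todo(D(-140,0,27),YAW+180,0)
p,W=cloud("scene"); g=p.max(2)
L=Ro.from_euler('z',-YAW,degrees=True).apply((W-O).reshape(-1,3)).reshape(W.shape)*1000
m=(g<140)&(abs(L[...,0]+140)<25)&(L[...,1]>30)&(L[...,1]<70)&(L[...,2]>35)&(L[...,2]<260)
Q=L[m]; Q=Q[Q[:,2].argsort()]; print(len(Q)); print(Q[:24:2].round(1).tolist())
E
```

```text
t: 23.25
tcp_pos: [0.5293, -0.0444, 0.0276]
ee_rot: [-0.002, 0.036, 0.999, 0.001]
force: [-0.1, -0.8, 0.4]
grip_width: 0.0849
grip_force: 0.0
t 23.25 tcp mm [529.3 -44.4  27.6] F [-0.1 -0.8  0.4] w 84.9
shift in current tool mm [-1.  -0.3  0.6] in goal tool [-1.  -0.3  0.6] rotvec tool [ 0.001 -0.004 -0.001]
564
[[-141.3, 48.9, 65.0], [-148.7, 49.8, 68.5], [-147.3, 53.1, 70.3], [-137.7, 54.0, 70.8], [-151.5, 42.8, 72.0], [-144.3, 53.7, 73.1], [-150.0, 51.8, 74.0], [-150.4, 46.7, 74.3], [-138.1, 54.5, 75.0], [-137.5, 53.4, 77.7], [-148.3, 54.5, 78.9], [-136.1, 56.5, 79.3]]
```

```bash
python3 -m jog '[[85,-1,0,3,0,-0.004,0],[55,0,0,0,0,0,0],[55,0,0,0,0,0,0],[55,0,0,0,0,0,0],[55,0,0,0,0,0,0],[55,0,0,0,0,0,0]]'
python3 - <<'E'
from h import *
todo(D(-140,0,27),YAW+180,0)
p,W=cloud("scene"); g=p.max(2)
L=Ro.from_euler('z',-YAW,degrees=True).apply((W-O).reshape(-1,3)).reshape(W.shape)*1000
m=(g<140)&(abs(L[...,0]+140)<25)&(L[...,1]>30)&(L[...,1]<70)&(L[...,2]>35)&(L[...,2]<260)
Q=L[m]; Q=Q[Q[:,2].argsort()]; print(len(Q)); print(Q[:24:2].round(1).tolist())
cv2.imwrite('pics/s7.png',cv2.resize(p[210:270,290:360,::-1],None,fx=9,fy=9,interpolation=cv2.INTER_NEAREST))
E
```

```text
t: 23.9
tcp_pos: [0.5312, -0.0446, 0.0257]
ee_rot: [0.001, 0.036, 0.999, 0.0]
force: [-0.8, 0.6, 3.7]
grip_width: 0.0623
grip_force: 68.1
t 23.9 tcp mm [531.2 -44.6  25.7] F [-0.8  0.6  3.7] w 62.3
shift in current tool mm [ 0.9 -0.2 -1.3] in goal tool [ 0.9 -0.2 -1.3] rotvec tool [ 0.001  0.002 -0.001]
582
[[-144.2, 36.7, 53.8], [-138.4, 38.3, 56.4], [-124.9, 32.8, 58.8], [-150.4, 35.5, 59.1], [-124.3, 31.8, 61.6], [-150.4, 35.4, 62.8], [-137.6, 42.5, 62.8], [-149.2, 33.2, 64.5], [-147.0, 41.2, 65.5], [-144.7, 43.0, 65.9], [-146.1, 39.5, 67.7], [-149.8, 34.0, 69.0]]
```

View pics/s7.png

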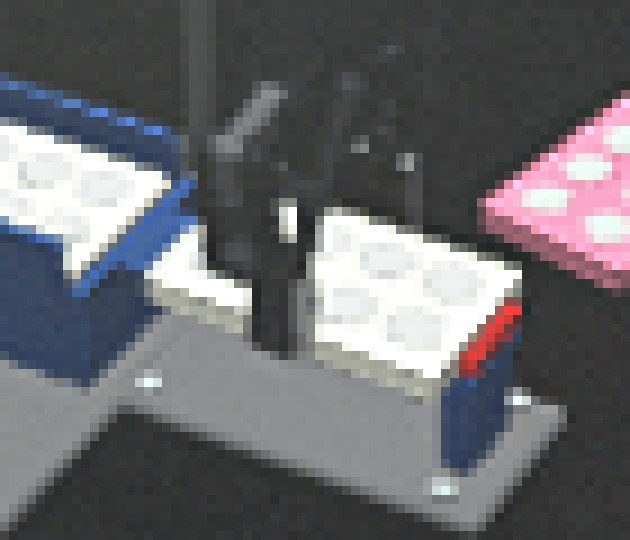

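The plate is gripped at its middle at crop (280,310), with the fingertips about level with its underside. Next is a gentle lift.

```bash
python3 -m jog '[[50,0,0,-2,0,0,0],[50,0,0,-3,0,0,0],[50,0,0,-5,0,0,0],[50,0,0,-8,0,0,0],[50,0,0,-12,0,0,0],[50,0,0,-15,0,0,0],[50,0,0,-15,0,0,0],[50,0,0,-8,0,0,0],[50,0,0,-3,0,0,0],[50,0,0,0,0,0,0]]'
python3 - <<'E'
from h import *
todo([.5335,-.4155,.090],YAW+180,0); plate()
p,W=cloud("scene"); x,y,z=W[...,0],W[...,1],W[...,2]
L=Ro.from_euler('z',-YAW,degrees=True).apply((W-O).reshape(-1,3)).reshape(W.shape)*1000
m=(p.min(2)>140)&(p.max(2).astype(int)-p.min(2)<30)&(L[...,2]>110)&(L[...,2]<160)&(abs(L[...,1])<40)&(L[...,0]>-210)&(L[...,0]<-75)
Q=L[m]; print(len(Q),Q.min(0),Q.max(0),np.median(Q,0)); A=np.c_[Q[:,:2]+[140,0],np.ones(len(Q))]; print(np.linalg.lstsq(A,Q[:,2],rcond=None)[0])
E
```

```text
t: 24.95
tcp_pos: [0.5309, -0.0447, 0.0966]
ee_rot: [0.001, 0.036, 0.999, 0.0]
force: [0.0, -0.1, -3.0]
grip_width: 0.0624
grip_force: 67.5
t 24.95 tcp mm [530.9 -44.7  96.6] F [ 0.  -0.1 -3. ] w 62.4
shift in current tool mm [ -29.  -369.7    6.3] in goal tool [ -28.4 -369.7    6.6] rotvec tool [ 0.001  0.002 -0.002]
scene plate disp x 1/99% [-56.9  41.4] y [-27.8  36.9] rect ((-10.174873352050781, -2.628448486328125), (55.8708381652832, 109.111572265625), 76.9684066772461) z 57.6
top plate disp x 1/99% [-55.6  18.2] y [-32.8   6.5] rect ((-16.53307342529297, -19.266719818115234), (79.20944213867188, 35.774879455566406), 19.645244598388672) z 59.0
390 [-196.9303419   -33.00828307  122.06865931] [-85.46132839  34.42982275 137.36038955] [-159.73709787   10.06083036  134.08813444]
[-7.22267476e-03 -4.96475940e-02  1.33560543e+02]
```

```bash
python3 -m jog '[[50,-0.4,-10,0,0,0,0],[50,-1.5,-20,0,0,0,0],[50,-2.6,-32,0,0,0,0],[50,-2.6,-32,0,0,0,0],[50,-2.6,-32,0,0,0,0],[50,-2.6,-32,0,0,0,0],[50,-2.6,-32,0,0,0,0],[50,-2.6,-32,0,0,0,0],[50,-2.6,-32,0,0,0,0],[50,-2.6,-32,0,0,0,0],[50,-2.6,-32,0,0,0,0],[50,-2.6,-32,0,0,0,0],[50,-1,-12,0,0,0,0],[50,-0.5,-7.7,0,0,0,0],[50,0,0,0,0,0,0],[50,0,0,0,0,0,0]]'
python3 - <<'E'
from h import *
todo([.5345,-.4155,.050],YAW+180,0)
for c in ["scene","top"]:
    p,W=cloud(c)
    m=(p.min(2)>140)&(p.max(2).astype(int)-p.min(2)<30)&(W[...,2]>.118)&(W[...,2]<.145)&(abs(W[...,0]-.534)<.08)&(abs(W[...,1]+.415)<.06)
    print(c,rect(m,W))
E
```

```text
t: 26.7
tcp_pos: [0.5334, -0.4143, 0.0951]
ee_rot: [-0.0, 0.035, 0.999, 0.001]
force: [-0.2, 0.3, -2.8]
grip_width: 0.0621
grip_force: 67.5
t 26.7 tcp mm [ 533.4 -414.3   95.1] F [-0.2  0.3 -2.8] w 62.1
shift in current tool mm [-1.2 -1.2 45.1] in goal tool [-1.2 -1.1 45.1] rotvec tool [ 0.002 -0.    -0.001]
scene (array([ 533. , -411.7]), array([ 70.9, 109.1]), 88.4, np.float64(133.9), 233)
top (array([ 509.2, -410. ]), array([64. , 62.7]), 85.6, np.float64(134.2), 344)
```

```bash
python3 -m jog '[[50,0,-1.5,5,0,0,0],[50,0,0,10,0,0,0],[50,0,0,13,0,0,0],[50,0,0,12,0,0,0],[50,0,0,8,0,0,0],[50,0,0,4,0,0,0],[50,0,0,2,0,0,0],[50,0,0,0,0,0,0]]'; python3 -m jog '[[50,0,0,1,0,0,0],[50,0,0,0,0,0,0]]'; python3 -m jog '[[50,0,0,1,0,0,0],[50,0,0,0,0,0,0]]'; python3 -m jog '[[50,0,0,0.7,0,0,0],[50,0,0,0,0,0,0]]'
```

```text
t: 27.6
tcp_pos: [0.5333, -0.4169, 0.0412]
ee_rot: [0.0, 0.036, 0.999, 0.001]
force: [-0.0, -1.0, -2.8]
grip_width: 0.0626
grip_force: 67.5
t: 27.8
tcp_pos: [0.5337, -0.4172, 0.041]
ee_rot: [0.001, 0.036, 0.999, 0.0]
force: [-0.6, 0.3, -2.7]
grip_width: 0.0623
grip_force: 67.5
t: 28.0
tcp_pos: [0.5334, -0.4169, 0.0395]
ee_rot: [0.0, 0.036, 0.999, 0.001]
force: [0.9, -0.2, -1.9]
grip_width: 0.0624
grip_force: 67.5
t: 28.2
tcp_pos: [0.5333, -0.4168, 0.0385]
ee_rot: [0.0, 0.036, 0.999, 0.001]
force: [0.1, -0.0, -3.1]
grip_width: 0.0629
grip_force: 67.5
```

```bash
python3 -m jog '[[50,0,0,0.7,0,0,0],[50,0,0,0,0,0,0]]'; python3 -m jog '[[50,0,0,0.7,0,0,0],[50,0,0,0,0,0,0]]'; python3 -m jog '[[50,0,0,0.7,0,0,0],[50,0,0,0,0,0,0]]'
```

```text
t: 28.4
tcp_pos: [0.5333, -0.4168, 0.0378]
ee_rot: [0.0, 0.036, 0.999, 0.001]
force: [-0.6, -0.2, -2.8]
grip_width: 0.0622
grip_force: 67.5
t: 28.6
tcp_pos: [0.5333, -0.4168, 0.0371]
ee_rot: [0.0, 0.036, 0.999, 0.001]
force: [-0.2, 0.4, -3.1]
grip_width: 0.0622
grip_force: 67.5
t: 28.8
tcp_pos: [0.5335, -0.417, 0.037]
ee_rot: [0.0, 0.036, 0.999, 0.0]
force: [-0.2, 0.3, -0.9]
grip_width: 0.062
grip_force: 67.7
```

Contact at z≈37.0, as computed for the plate's underside meeting the pan. I take up its weight, then release.

```bash
python3 -m jog '[[50,0,0,0.8,0,0,0],[50,0,0,0,0,0,0]]'
python3 - <<'E'
from h import *
p,W=cloud("scene"); cv2.imwrite('pics/s8.png',cv2.resize(p[150:220,320:420,::-1],None,fx=7,fy=7,interpolation=cv2.INTER_NEAREST))
for c in ["scene","top"]:
    p,W=cloud(c)
    m=(p.min(2)>140)&(p.max(2).astype(int)-p.min(2)<30)&(W[...,2]>.069)&(W[...,2]<.084)&(abs(W[...,0]-.534)<.08)&(abs(W[...,1]+.415)<.06)
    print(c,rect(m,W))
E
```

```text
t: 29.0
tcp_pos: [0.5338, -0.4172, 0.037]
ee_rot: [0.001, 0.036, 0.999, 0.0]
force: [-0.8, 0.5, 4.1]
grip_width: 0.0622
grip_force: 68.1
scene (array([ 533.1, -414.8]), array([ 68.4, 111.3]), 86.6, np.float64(75.9), 202)
top (array([ 508.6, -412.5]), array([64.2, 60.3]), 85.8, np.float64(75.9), 310)
```

View pics/s8.png

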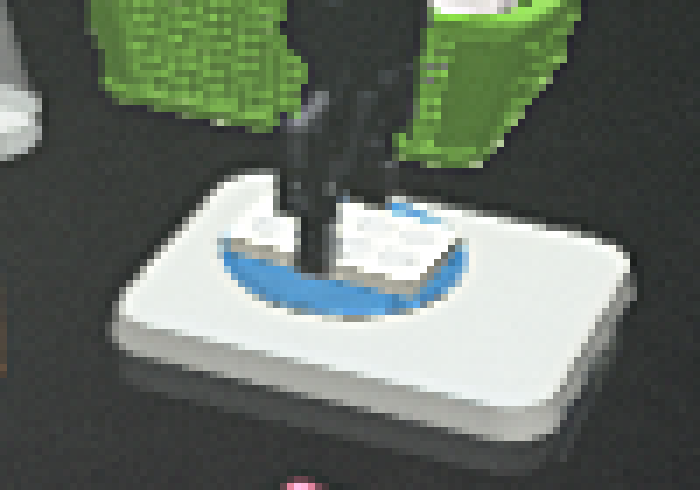

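The plate lies level on the pan at crop (340,250), with its face at 75.9 mm (64 + 12) and its centre within about 2 mm of the pan's. Now I release and rise.

```bash
python3 -m jog '[[85,0,0,0,0,0,0],[85,0,0,0,0,0,0],[85,0,0,0,0,0,0],[85,0,0,0,0,0,0],[85,0,0,0,0,0,0],[85,0,0,-5,0,0,0],[85,0,0,-15,0,0,0],[85,0,0,-30,0,0,0],[85,0,0,-30,0,0,0],[85,0,0,-30,0,0,0],[85,0,0,-20,0,0,0],[85,0,0,0,0,0,0]]'
python3 - <<'E'
from h import *
for c in ["scene","top"]:
    p,W=cloud(c)
    m=(p.min(2)>140)&(p.max(2).astype(int)-p.min(2)<30)&(W[...,2]>.069)&(W[...,2]<.084)&(abs(W[...,0]-.534)<.08)&(abs(W[...,1]+.415)<.06)
    Q=W[m]; A=np.c_[Q[:,:2]-[.534,-.415],np.ones(len(Q))]; print(c,rect(m,W),np.linalg.lstsq(A,Q[:,2],rcond=None)[0].round(4))
    for n in ["beaker","amber_bottle","petri","plate_mid_centre"]: print(n,[(np.round(r["position"],3).tolist(),round(r["conf"],2)) for r in place_of(n,c)][:3])
plate(); o=get_obs(); print(o["t"],o["force"])
E
```

```text
t: 30.35
tcp_pos: [0.5354, -0.419, 0.1724]
ee_rot: [0.004, 0.036, 0.999, -0.003]
force: [0.7, -0.9, 0.1]
grip_width: 0.0852
grip_force: 0.0
scene (array([ 531.4, -415. ]), array([ 68.7, 109.9]), 85.2, np.float64(75.7), 280) [-0.0004 -0.0313  0.0755]
beaker [([0.75, 0.208, 0.0], 0.72)]
amber_bottle [([0.712, -0.309, 0.002], 0.48)]
petri [([0.363, -0.0, -0.001], 0.91)]
plate_mid_centre [([0.667, -0.057, 0.044], 0.53)]
top (array([ 534.6, -414.8]), array([ 64.1, 112.5]), 85.5, np.float64(76.1), 501) [-0.0018 -0.0027  0.0759]
beaker [([0.751, 0.21, 0.0], 0.97)]
amber_bottle [([0.712, -0.311, 0.001], 0.54)]
petri [([0.363, 0.002, -0.001], 0.43), ([0.751, 0.209, -0.0], 0.42)]
plate_mid_centre [([0.669, -0.053, 0.049], 0.93)]
scene plate disp x 1/99% [-56.3  34.9] y [-28.1  36.2] rect ((-11.553295135498047, 0.3918876647949219), (47.55153274536133, 104.19488525390625), 75.72048950195312) z 57.3
top plate disp x 1/99% [-51.3  18.7] y [-32.6  33.6] rect ((-16.795536041259766, 0.8254623413085938), (71.48271179199219, 67.66647338867188), 0.5620071291923523) z 58.8
30.95 [ 0.15587982 -0.57260358  0.03904691]
```

Top view puts the plate centre at (534.6,-414.8), against the pan at (534.4,-414.9). It lies flat, and the bystanders and the other plates are where they were.

```bash
python3 -c "
from station import *
print(close_job())"
```

```text
the job is handed in; nothing more can be done
None
```

The job is handed in at about 31 s: the top plate was slid along the tongue to the red stop, then picked up and set flat on the blue pan within about 1 mm of its centre and released, with the lower plates and bystanders left where they were.

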